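# Clear and close the heel-tip box

## Task

The lid of the heel-tip box cannot close because a tall sole-pattern board has been left in the slot inside it. Slide the board up out of the box and stand it, the same way up, in the empty middle slot of the pattern rack, centred along it and resting on the bottom of the slot. Then shut the lid and press both catches on its free edge down until they are fully home, without disturbing the other things on the bench.

Things in the scene. Friction and masses are not known exactly. Their poses are not given: they have to be found in the camera images.
- box: Heavy plywood box, fixed, 140 (its x) x 200 (its y) x 60 mm high, walls and floor 6 mm; origin under its centre, z up. The lid is hinged along the top of the +x side and shuts towards -x. Inside, at x = -15 mm, guide ribs (tops at 52 mm) form a slot along y, 12 mm wide, in which the board stands on the box's floor. The rest holds flat heel tips, no higher than 30 mm.
- board: Sole-pattern board, brown wood with a drawn outline, rectangular: 8 mm thick (its x), 120 wide (its y), 100 high (its z), about 90 g; origin in the middle of its lower edge. In the box its upper edge is 106 mm above the bench, 46 mm above the box's rim. Grip it across its thickness by the upper edge.
- rack: Low dark wooden pattern rack, fixed to the bench, 102 (its x) x 170 (its y) x 58 mm high; origin under its centre, z up. Its middle slot runs along y through the centre, is 24 mm wide (x from -12 to 12 mm), open above and at both ends, its bottom 8 mm above the bench. The slots at both sides hold short boards (tops at 66 mm) that belong there.
- lid (a joint): Angle of the box's lid: 0 when shut flat on the rim, growing as it opens, at most 2.05 (leaning back beyond upright). Starts open. The hinge is stiff: the lid stays where it is left and swings with a push of 2 to 4 N at its edge. Lid panel 140 (hinge to free edge) x 200 x 8 mm: open, its edge reaches 202 mm above the bench.
- lid_hinge (a point): Middle of the lid's hinge line, on the lid's underside, 60 mm above the bench. Its axes turn with the lid: y along the hinge, -x from the hinge to the free edge, z out of the lid's outer face.
- lid_edge (a point): Middle of the lid's free edge, on its outer (upper when shut) face, 140 mm from the hinge.
- catch_a_top (a point): Centre of the top of catch a: a steel block 26 x 32 mm in the lid, 17 mm in from the free edge, 70 mm to the -y side of its middle. It stands 10 mm out of the lid's outer face at first, 2 mm when fully home; pressing it also pushes the lid down. With the lid shut and the catch not pressed its top is about 78 mm above the bench.
- catch_b_top (a point): The same for catch b, 70 mm to the +y side.
- catch_a (a joint): Travel of catch a into the lid in m: 0 standing proud, 0.008 fully home. It needs about 7 N (10 to 15 N is ample) and stays where it is left.
- catch_b (a joint): The same for catch b.
- tin: Bystander: flat aluminium polish tin, 62 mm across, 28 mm high, loose; origin under its centre.
- spool: Bystander: wooden thread spool, 40 mm across and 40 mm high, standing loose; origin under its centre.
- hammer: Bystander: hammer lying at the far side of the bench, loose.
- brush: Bystander: brush lying at the left, loose.
- glue: Bystander: white glue bottle, 60 mm across, 110 mm high, at the far side, loose; origin under its centre.
- jar: Bystander: amber jar with steel cap, 66 mm across, 80 mm high, at the far side, loose; origin under its centre.
- last: Bystander: wooden shoe last, about 200 x 55 x 80 mm, lying at the right, loose.
Not all that is in view belongs to the job. Leave any pink or yellow look-alike of the box alone.

How it is judged:
By the outcome, as a careful person would: the job done as asked, in the order asked, and still so for the second after the job is handed in, with the robot touching nothing.
It also fails if it takes over 69 s, if anything falls off the work surface, if the arm or the gripper's body presses on something with over 40 N, if the wrist force passes 120 N, or if a joint passes its speed limit or range.

## Robot

A 7-joint arm with a two-finger parallel gripper is mounted at the origin on the work surface. World frame = base frame: x ahead of the robot, y to its left, z up, the work surface at z = 0. Lengths are in m, angles in rad, forces in N, time in s.
With the tool pointing down it reaches from about 0.35 to 0.9 m from the base axis. Payload 7.2 kg.
Tool frame: the origin (TCP) lies on the centre line of the jaws, within the pads' length; the fingertips stand 25 mm ahead of it and the grasp point (between the pads) lies 6 mm ahead of it; z points along the fingers, y is the line along which they close (so a half turn about z gives the same grasp; the last joint's range is limited). The gripper opens to 88 mm and grips with 3 to 60 N. Pads are 20 mm wide; open, the fingers measure 115 mm over their backs; the gripper's body (75 mm by 178 mm) begins 61 mm behind the grasp point.
Start: joints at [1.159, 0.411, -0.013, 1.596, 0.006, 1.134, -0.082], TCP at [0.211, -0.588, 0.248] pointing down, gripper open.
Joint ranges: [-2.95, 2.95], [-0.29, 1.99], [-1.47, 1.44], [0.14, 2.54], [-1.03, 4.17], [0.13, 1.85], [-2.86, 2.86]. Speed limits (rad/s): [2.39, 2.39, 3.01, 3.01, 3.14, 3.14, 3.14].

## Interface

Orientations are given as [roll, pitch, yaw] about the fixed x, y, z axes, in that order (R = Rz(yaw) Ry(pitch) Rx(roll)).
In Python, from cell import readout, get_image, camera_info, env gives the robot as it stands.
- The arm moves only by the tool play_rows, never from a script. Its arguments are lists of equal length, an entry for each row: "fingers": the opening, from 0 (shut) to 1 (fully open); "xyz": the shift along the tool's x, y, z each as a share of 0.3 m, from -1 to 1, a list of three; "spin": the turn about the tool's z as a share of 90 degrees, from -1 to 1. In form: {"fingers": [fingers, ...], "xyz": [[tx, ty, tz], ...], "spin": [spin, ...]}. A call has 1 to 8 rows; each row shifts and turns the commanded pose from where the row before left it, along the tool's axes as they then stand; what a row does not reach is not made up. A row lasts 1/12 s, in which the tool goes at most 41.7 mm and 7.16 degrees, less where a joint would pass 70% of its speed; a pose out of reach is approached as far as the arm can. A call with a number of a shift or a turn outside -1 to 1 is refused whole. A call with a gripper value outside its range is refused whole. The fingers move at their own pace and stop on an object; "grip_force" is the grip in N (left out, the last holds). Time passes only in rows, so rows that do not move let the fingers close. It gives the time, the measured TCP pose, the force, the opening and the grip force at its end, in the units of the state.
- readout.sense(): the state, without advancing time (a new reading comes with each control period).
- get_image(name): name is "scene" or "top" or "wrist"; returns (picture, depth): 400x640x3 uint8, blue, green, red; 400x640 float32, m along the optical axis (not along the pixel's ray), 0 where there is no reading.
- camera_info(name): a dict with "K" (3x3 intrinsics, pixels), "k1" (the pictures are not rectified: a ray, as slopes to the right and down, at radius r is drawn at 1 + k1 r^2 times it, then the intrinsics apply), "camera_from_world" (4x4, takes a point from world to camera coordinates); the wrist camera has in their place "hand_eye" (4x4, takes a point from camera to tool coordinates, whose origin is the TCP and whose axes are the flange's). Camera axes: x right, y up, looking along -z (the intrinsics and any distortion apply to the point x, -y, -z); pixel columns grow to the right and rows downward; lengths in m; the calibration is good to about 2 mm. A picture is of the moment at which its call begins: read the wrist's pose just before it. camera_info takes no time and is no camera call.
- env.close_job(): hands the job in; it is judged then, once.
The state is a dict: "time": time; "q": joint angles; "joint_velocities": joint speeds; "joint_torque": joint torques, N m; "position": TCP position; "tool_rot": TCP orientation; "ft_force": force on the tool from outside, world axes, zero at the start; "torque": the same for the moment, N m; "opening": finger opening in m; "grip_force": force on a finger pad.
Only numpy, scipy, OpenCV 4.12 (cv2) and the standard library are available. Lean on these libraries where they do the work, as an engineer would, in place of code of your own. Each camera call takes 0.05 s, during which the arm holds its last target. There are 200 camera calls.

## Working session

There is one attempt and no reset: what is moved stays moved. The work goes in short steps, Python scripts to look and compute and a tool call to move; the robot and the scene stay as the last step left them, time stands still between calls to the robot, and variables do not carry over. Pictures are saved under pics/ and viewed, at most 10 in all, crops included, and the job is handed in when it is done.

Besides the shell and the picture viewer there is one more tool, called after ">>>" as name(argument=value, ...), one argument or row to a line, values as JSON. play_rows: Moves the arm, as the interface text tells. Shift numbers are shares of 0.3 m and turn numbers shares of 90 degrees, none past 1 either way. Its arguments: {"type":"object","properties":{"fingers":{"type":"array","items":{"type":"number"}},"xyz":{"type":"array","items":{"type":"array","items":{"type":"number","minimum":-1,"maximum":1}}},"spin":{"type":"array","items":{"type":"number","minimum":-1,"maximum":1}},"grip_force":{"type":"number"}},"required":["fingers","xyz","spin"]}

```bash
ls; mkdir -p pics; cat > h.py <<'E'
import numpy as np, cv2
from cell import readout, get_image, camera_info, env
def world_map(name, depth):
    c=camera_info(name); K=np.array(c["K"]); k1=c["k1"]
    h,w=depth.shape
    u,v=np.meshgrid(np.arange(w),np.arange(h))
    pts=np.stack([u,v],-1).reshape(-1,1,2).astype(float)
    s=cv2.undistortPoints(pts,K,np.array([k1,0,0,0.])).reshape(h,w,2)
    P=np.stack([s[...,0]*depth,-s[...,1]*depth,-depth],-1)
    if "camera_from_world" in c: M=np.linalg.inv(np.array(c["camera_from_world"]))
    else: M=None
    if M is None: return P
    W=P@M[:3,:3].T+M[:3,3]; W[depth==0]=np.nan
    return W
E
python3 - <<'E'
from h import *
for n in ("scene","top"):
    im,d=get_image(n); cv2.imwrite(f"pics/{n}0.png",im); np.save(f"{n}0.npy",world_map(n,d)); print(camera_info(n)["k1"])
s=readout.sense(); print(s)
E
```

```text
pics
-0.1264452327127203
-0.04486246090402665
{'time': 0.1, 'q': array([ 1.15880652,  0.41178756, -0.01269449,  1.59691871,  0.00559859,
        1.13427574, -0.08218782]), 'joint_velocities': array([-0.0022373 , -0.00315679, -0.00057794, -0.00076922, -0.00110677,
        0.0004584 ,  0.00242889]), 'joint_torque': array([ 2.89428841e-03, -5.89096498e+01,  6.43743630e-01, -2.91708201e+01,
       -5.38013375e-02,  1.45446451e-02,  7.72262570e-05]), 'position': array([ 0.21048792, -0.58807393,  0.24693043]), 'tool_rot': array([-3.14024261e+00,  1.00725451e-04,  3.43809384e-01]), 'ft_force': array([-0.39630066,  0.27099446, -0.60367726]), 'torque': array([ 0.00569478, -0.00828102,  0.00996012]), 'grip_force': 0.0, 'opening': 0.08776316636253448}
```

View pics/scene0.png

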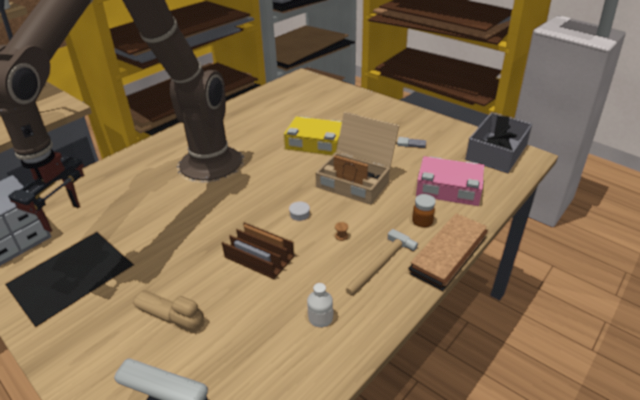

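View pics/top0.png

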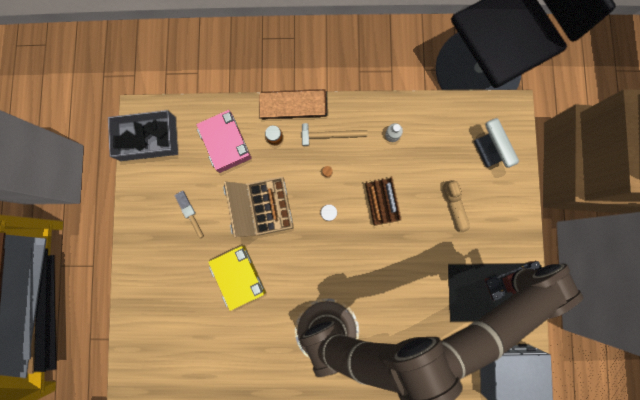

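Top view: the box is at (260,207), with its lid open on the left and the board in it at (272,207). The rack is at (382,201). Candidates for the box are the wooden open one (260,207), the pink one (223,141) and the yellow one (237,278); I choose the wooden open one. Candidates for the board are the one in the box (272,207) and the short ones in the rack (375/392,201); I choose the one in the box. Next I check with a crop and make a coarse measurement.

```bash
python3 - <<'E'
from h import *
im=cv2.imread("pics/top0.png"); W=np.load("top0.npy")
cv2.imwrite("pics/crop0.png",cv2.resize(im[160:250,215:415],None,fx=4,fy=4,interpolation=cv2.INTER_CUBIC))
np.set_printoptions(precision=3,suppress=True)
for (u,v) in [(272,207),(260,207),(240,210),(229,184),(234,234),(289,180),(292,228),(382,201),(329,213),(327,172),(371,182),(396,180)]: print(u,v,W[v,u])
def reg(u0,u1,v0,v1,lo,hi,lab):
    P=W[v0:v1,u0:u1].reshape(-1,3); P=P[(P[:,2]>lo)&(P[:,2]<hi)]
    r=cv2.minAreaRect(P[:,:2].astype(np.float32)); print(lab,len(P),r,P[:,2].mean()); return P
reg(255,285,185,232,.085,.12,"board")
reg(222,300,175,240,.05,.07,"rim")
reg(222,300,175,240,.12,.3,"lid")
reg(355,410,170,230,.03,.08,"rack")
reg(355,410,170,230,.06,.08,"rackboards")
E
```

```text
272 207 [0.467 0.196 0.104]
260 207 [0.475 0.253 0.026]
240 210 [0.455 0.31  0.129]
229 184 [0.545 0.342 0.171]
234 234 [0.365 0.317 0.194]
289 180 [ 0.584  0.142 -0.003]
292 228 [0.393 0.13  0.009]
382 201 [ 0.495 -0.223  0.01 ]
329 213 [ 0.448 -0.015  0.037]
327 172 [ 0.608 -0.009  0.035]
371 182 [ 0.571 -0.181  0.01 ]
396 180 [ 0.58  -0.282 -0.004]
board 89 ((0.480229914188385, 0.1963661015033722), (0.11942706257104874, 0.008472629822790623), 10.92933464050293) 0.10327801351853279
rim 478 ((0.4774027466773987, 0.21508169174194336), (0.20122872292995453, 0.1508757770061493), 10.64964771270752) 0.05918142086930803
lid 776 ((0.4557539224624634, 0.32409894466400146), (0.19978582859039307, 0.04665340483188629), 11.769635200500488) 0.16149396482472153
rack 686 ((0.49302154779434204, -0.2233980894088745), (0.17040219902992249, 0.10501715540885925), 10.922636032104492) 0.05461537794778184
rackboards 225 ((0.4925016760826111, -0.22168748080730438), (0.16577936708927155, 0.10272882878780365), 10.061610221862793) 0.06420755120395735
```

View pics/crop0.png

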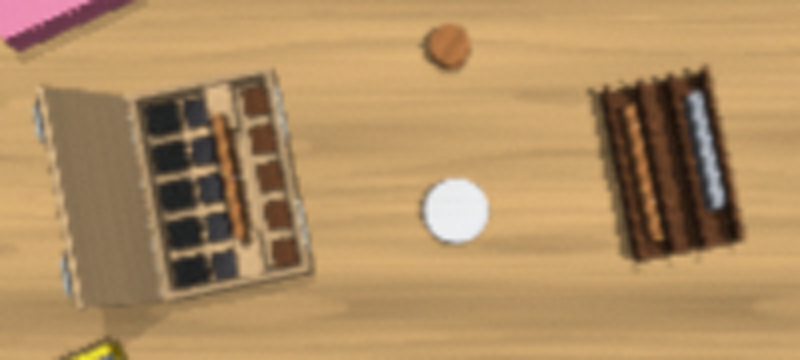

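The crop confirms it: the wooden box has the brown board in its ribs and the lid at the left, and the rack has an empty middle slot. All sizes match and both sit at about 11°. First I move over the rack.

>>> play_rows(
  fingers=[1,1,1,1,1,1,1,1],
  xyz=[
    [0,0,-0.083],
    [0,0,-0.083],
    [0.085,-0.088,0],
    [0.085,-0.088,0],
    [0.085,-0.088,0],
    [0.085,-0.088,0],
    [0.085,-0.088,0],
    [0.085,-0.088,0],
  ],
  spin=[0.05,0.048,0,0,0,0,0,0],
)

```text
time: 0.77
position: [0.3315, -0.4023, 0.2972]
tool_rot: [-3.141, 0.0, 0.19]
ft_force: [0.6, -0.4, -0.4]
opening: 0.0879
grip_force: 0.0
```

>>> play_rows(
  fingers=[1,1,1,1,1,1,1,1],
  xyz=[
    [0.085,-0.088,0],
    [0.085,-0.088,0],
    [0.085,-0.088,0],
    [0.085,-0.088,0],
    [0.085,-0.088,0],
    [0.085,-0.088,0],
    [0,0,0],
    [0,0,0],
  ],
  spin=[0,0,0,0,0,0,0,0],
)

```text
time: 1.43
position: [0.4522, -0.2175, 0.2972]
tool_rot: [-3.141, 0.0, 0.195]
ft_force: [-0.3, -1.0, -0.6]
opening: 0.0881
grip_force: 0.0
```

```bash
cat >> h.py <<'E'
from scipy.spatial.transform import Rotation as R
def wrist():
    s=readout.sense(); im,d=get_image("wrist")
    T=np.eye(4); T[:3,:3]=R.from_euler("xyz",s["tool_rot"]).as_matrix(); T[:3,3]=s["position"]
    M=T@np.array(camera_info("wrist")["hand_eye"])
    P=world_map("wrist",d)@M[:3,:3].T+M[:3,3]; P[d==0]=np.nan
    return s,im,P
E
python3 - <<'E'
from h import *
np.set_printoptions(precision=4,suppress=True)
s,im,P=wrist(); cv2.imwrite("pics/w1.png",im); np.save("w1.npy",P)
print(s["position"],s["tool_rot"],s["ft_force"])
print(camera_info("wrist")["hand_eye"]); print(P[200,320],P[20,20],P[380,620])
E
```

```text
[ 0.4522 -0.2175  0.2972] [-3.141   0.0002  0.1945] [-0.2847 -1.025  -0.6442]
[[ 0.0001  0.9677  0.2522  0.0685]
 [ 1.     -0.0004  0.001   0.0015]
 [ 0.0011  0.2522 -0.9677 -0.1375]
 [ 0.      0.      0.      1.    ]]
[ 0.4172 -0.2286  0.0078] [0.5663 0.1566 0.0295] [ 0.4862 -0.268   0.3879]
```

View pics/w1.png

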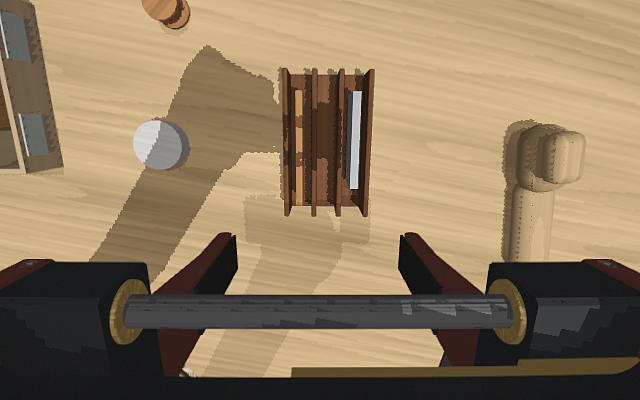

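Wrist view: the rack is at (328,140), with its middle slot between the dividers at columns 315 and 341. I fit it in the rack's own axes.

```bash
python3 - <<'E'
from h import *
np.set_printoptions(precision=4,suppress=True)
P=np.load("w1.npy")[50:230,260:395].reshape(-1,3)
top=P[(P[:,2]>.050)&(P[:,2]<.063)]; print(np.median(top[:,2]), "bench", np.median(P[P[:,2]<.003][:,2]))
r=cv2.minAreaRect(top[:,:2].astype(np.float32)); print(r)
# refine: angle by long-edge fit of each divider
for a in np.deg2rad(np.arange(9.5,12.6,.5)):
    n=np.array([-np.sin(a),np.cos(a)]); x=top[:,:2]@n
    h,_=np.histogram(x,np.arange(x.min(),x.max()+.001,.001)); print(round(np.rad2deg(a),1),(h.astype(float)**2).sum())
a=np.deg2rad(r[2] if r[2]<45 else r[2]-90); n=np.array([-np.sin(a),np.cos(a)]); t=np.array([np.cos(a),np.sin(a)])
h,e=np.histogram(top[:,:2]@n,np.arange(-.38,-.2,.002)); h,e=np.histogram(top[:,:2]@n-np.array(r[0])@n,np.arange(-.06,.06,.002))
for i in range(len(h)): print(f"{e[i]*1e3:.0f}:{h[i]}",end=" ")
fl=P[(P[:,2]>.004)&(P[:,2]<.014)]; q=fl[:,:2]-np.array(r[0]); x=q@n;y=q@t; m=(abs(x)<.016)
print("\nfloor slot", np.percentile(x[m],[1,99]), y[m].min(),y[m].max(), np.median(fl[m][:,2]))
E
```

```text
0.05823316522566943 bench 0.00041861481797564326
((0.49353137612342834, -0.22096943855285645), (0.16916745901107788, 0.10246486216783524), 10.5486421585083)
9.5 379366.0
10.0 411462.0
10.5 436454.0
11.0 432124.0
11.5 383206.0
12.0 354238.0
12.5 313694.0
-60:0 -58:0 -56:0 -54:0 -52:112 -50:248 -48:262 -46:271 -44:0 -42:0 -40:0 -38:44 -36:47 -34:51 -32:61 -30:44 -28:139 -26:0 -24:0 -22:0 -20:3 -18:239 -16:254 -14:280 -12:35 -10:0 -8:0 -6:0 -4:0 -2:0 0:0 2:0 4:0 6:0 8:0 10:0 12:241 14:258 16:250 18:7 20:0 22:0 24:0 26:0 28:0 30:0 32:0 34:0 36:0 38:0 40:0 42:0 44:199 46:264 48:249 50:124 52:0 54:0 56:0 
floor slot [-0.0119  0.012 ] -0.08383098070963237 0.08525550192917149 0.008406167442719631
```

Rack centre is (0.4935, -0.2210) at 10.7°, with the slot ±12 mm and its floor at 8 mm, as given. Now to the box.

>>> play_rows(
  fingers=[1,1,1,1,1,1,1,1],
  xyz=[
    [0.024,-0.124,0],
    [0.024,-0.124,0],
    [0.024,-0.124,0],
    [0.024,-0.124,0],
    [0.024,-0.124,0],
    [0.024,-0.124,0],
    [0.024,-0.124,0],
    [0.024,-0.124,0],
  ],
  spin=[0,0,0,0,0,0,0,0],
)

```text
time: 2.15
position: [0.4516, 0.0832, 0.2975]
tool_rot: [3.141, -0.0, 0.186]
ft_force: [1.2, -0.1, -0.3]
opening: 0.0877
grip_force: 0.0
```

>>> play_rows(
  fingers=[1,1,1,1,1],
  xyz=[
    [0.024,-0.124,0],
    [0.024,-0.124,0],
    [0.024,-0.124,0],
    [0,0,0],
    [0,0,0],
  ],
  spin=[0,0,0,0,0],
)

```text
time: 2.57
position: [0.4519, 0.1976, 0.2971]
tool_rot: [-3.142, 0.001, 0.192]
ft_force: [0.2, -1.1, 0.1]
opening: 0.0876
grip_force: 0.0
```

```bash
python3 - <<'E'
from h import *
np.set_printoptions(precision=4,suppress=True)
s,im,P=wrist(); cv2.imwrite("pics/w2.png",im); np.save("w2.npy",P)
print(s["position"],s["tool_rot"],s["ft_force"])
Q=P[:235].reshape(-1,3)
b=Q[(Q[:,2]>.10)&(Q[:,2]<.111)&(abs(Q[:,1]-.196)<.035)&(abs(Q[:,0]-.48)<.09)]
print("board",len(b),cv2.minAreaRect(b[:,:2].astype(np.float32)),np.median(b[:,2]))
b=Q[(Q[:,2]>.055)&(Q[:,2]<.064)]
b=b[(abs(b[:,0]-.477)<.13)&(abs(b[:,1]-.211)<.11)]
print("rim",len(b),cv2.minAreaRect(b[:,:2].astype(np.float32)),np.median(b[:,2]))
E
```

```text
[0.4519 0.1976 0.2971] [-3.1415  0.0008  0.1917] [ 0.1527 -1.103   0.062 ]
board 895 ((0.48076748847961426, 0.19793160259723663), (0.11946321278810501, 0.007236164063215256), 11.00845718383789) 0.10627994288018838
rim 3384 ((0.47972390055656433, 0.21446537971496582), (0.19627968966960907, 0.14364254474639893), 11.163785934448242) 0.060376239143411975
```

View pics/w2.png

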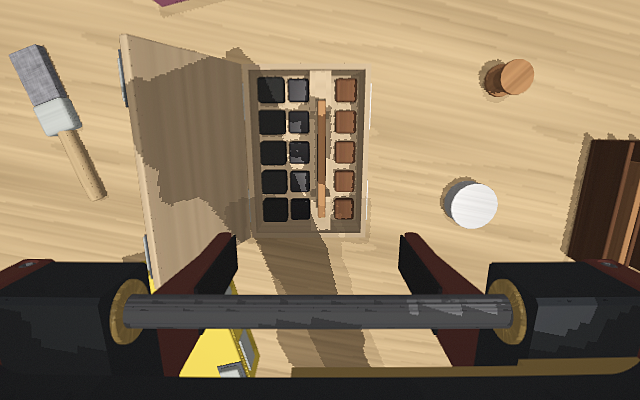

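The view shows the board edge at column 321, rows 97–217: centre (0.4807, 0.1978), 11.0°, top at 106 mm. All agree, so I descend and grip.

>>> play_rows(
  fingers=[1,1,1,1,1,1,1,1],
  xyz=[
    [0.047,0.009,0],
    [0.047,0.009,0],
    [0,0,0.11],
    [0,0,0.11],
    [0,0,0.11],
    [0,0,0.11],
    [0,0,0.11],
    [0,0,0.11],
  ],
  spin=[0,0,0,0,0,0,0,0],
)

```text
time: 3.28
position: [0.4814, 0.1937, 0.0979]
tool_rot: [3.14, -0.0, 0.186]
ft_force: [1.2, -0.0, 0.3]
opening: 0.0879
grip_force: 0.0
```

>>> play_rows(
  fingers=[0,0,0,0,0,0,0,0],
  xyz=[
    [0,0,0.003],
    [0,0,0],
    [0,0,0],
    [0,0,0],
    [0,0,0],
    [0,0,0],
    [0,0,0],
    [0,0,0],
  ],
  spin=[0,0,0,0,0,0,0,0],
  grip_force=25,
)

```text
time: 3.95
position: [0.4809, 0.1973, 0.0992]
tool_rot: [3.142, -0.001, 0.19]
ft_force: [-0.1, 0.0, -0.6]
opening: 0.0381
grip_force: 0.0
```

>>> play_rows(
  fingers=[0,0,0,0,0,0,0,0],
  xyz=[
    [0,0,0],
    [0,0,0],
    [0,0,0],
    [0,0,0],
    [0,0,0],
    [0,0,0],
    [0,0,0],
    [0,0,0],
  ],
  spin=[0,0,0,0,0,0,0,0],
)

```text
time: 4.62
position: [0.4805, 0.1979, 0.0984]
tool_rot: [-3.141, -0.0, 0.191]
ft_force: [0.1, 4.4, -2.2]
opening: 0.0078
grip_force: 25.0
```

>>> play_rows(
  fingers=[0,0,0,0,0,0,0,0],
  xyz=[
    [0,0,-0.03],
    [0,0,-0.06],
    [0,0,-0.075],
    [0,0,-0.1],
    [0,0,-0.1],
    [0,0,-0.1],
    [0,0,0],
    [0,0,0],
  ],
  spin=[0,0,0,0,0,0,0,0],
)

```text
time: 5.28
position: [0.4815, 0.1968, 0.24]
tool_rot: [3.141, -0.004, 0.189]
ft_force: [0.3, 0.7, -1.8]
opening: 0.0079
grip_force: 25.0
```

```bash
python3 - <<'E'
from h import *
np.set_printoptions(precision=4,suppress=True)
s,im,P=wrist(); cv2.imwrite("pics/w3.png",im)
print(s["position"],s["tool_rot"],s["ft_force"],s["opening"],s["grip_force"])
Q=P[:300].reshape(-1,3); p=s["position"]
b=Q[(abs(Q[:,2]-p[2]-.008)<.005)&(abs(Q[:,1]-p[1])<.03)&(abs(Q[:,0]-p[0])<.08)]
print(len(b),cv2.minAreaRect(b[:,:2].astype(np.float32)))
a=s["tool_rot"][2]; d=np.array([.4935,-.221])-p[:2]
print("to rack tool x,y (share)",(d@[np.cos(a),np.sin(a)])/.3,(d@[np.sin(a),-np.cos(a)])/.3)
E
```

```text
[0.4815 0.1968 0.24  ] [ 3.1409 -0.0036  0.1886] [ 0.2781  0.7013 -1.7564] 0.007850324315312867 24.993176758289337
3279 ((0.5058633089065552, 0.20325477421283722), (0.06779537349939346, 0.02761002443730831), 22.892778396606445)
to rack tool x,y (share) -0.22181789854260564 1.375468455695073
```

>>> play_rows(
  fingers=[0,0,0,0,0,0,0,0],
  xyz=[
    [-0.01,0.06,0],
    [-0.02,0.12,0],
    [-0.02,0.125,0],
    [-0.02,0.125,0],
    [-0.02,0.125,0],
    [-0.02,0.125,0],
    [-0.02,0.125,0],
    [-0.02,0.125,0],
  ],
  spin=[0,0,0,0,0,0,0,0],
)

```text
time: 6.0
position: [0.4876, -0.0875, 0.2366]
tool_rot: [-3.141, 0.003, 0.189]
ft_force: [0.6, -0.7, -0.8]
opening: 0.0078
grip_force: 25.0
```

>>> play_rows(
  fingers=[0,0,0,0,0,0,0,0],
  xyz=[
    [-0.02,0.125,0],
    [-0.02,0.125,0],
    [-0.02,0.125,0],
    [-0.012,0.07,0],
    [0,0,0],
    [0,0,0],
    [0,0,0],
    [0,0,0],
  ],
  spin=[0,0,0,0,0,0,0,0],
)

```text
time: 6.67
position: [0.4929, -0.2188, 0.2374]
tool_rot: [-3.14, 0.001, 0.192]
ft_force: [0.8, 0.8, -1.4]
opening: 0.0081
grip_force: 25.0
```

```bash
python3 - <<'E'
from h import *
np.set_printoptions(precision=4,suppress=True)
s,im,P=wrist(); cv2.imwrite("pics/w4.png",im)
p=s["position"]; print(p,s["tool_rot"],s["ft_force"],s["opening"])
a=s["tool_rot"][2]; d=np.array([.4935,-.221])-p[:2]
print("to rack tool x,y (share)",(d@[np.cos(a),np.sin(a)])/.3,(d@[np.sin(a),-np.cos(a)])/.3)
Q=P.reshape(-1,3); q=Q[:,:2]-p[:2]; x=q@[np.cos(a),np.sin(a)]; y=q@[np.sin(a),-np.cos(a)]
m=(abs(y)<.012)&(x>.015)&(x<.08)&(abs(Q[:,2]-p[2])<.02)
print("board visible end",m.sum(),x[m].max(),np.percentile(y[m],[2,50,98]),Q[m,2].max())
E
```

```text
[ 0.4929 -0.2188  0.2374] [-3.1404  0.001   0.192 ] [ 0.7952  0.8479 -1.3979] 0.00814202870906491
to rack tool x,y (share) 0.0005654571133345816 0.0077462501532357345
board visible end 2134 0.06014343634223344 [-0.0027  0.0011  0.0052] 0.24765394713618827
```

View pics/w4.png

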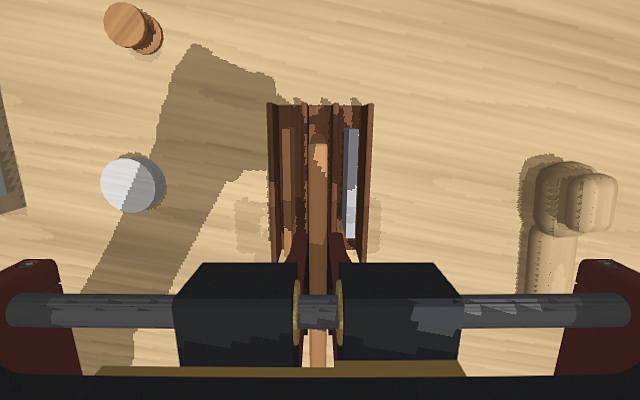

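The view shows the board edge at column 318, over the middle slot, held square; its end is 60 mm from the tool, so it is centred. I correct sideways by about 1.5 mm and lower.

>>> play_rows(
  fingers=[0,0,0,0,0,0,0,0],
  xyz=[
    [0,0.005,0.08],
    [0,0,0.1],
    [0,0,0.08],
    [0,0,0.07],
    [0,0,0.05],
    [0,0,0.04],
    [0,0,0.02],
    [0,0,0],
  ],
  spin=[0,0,0,0,0,0,0,0],
)

```text
time: 7.38
position: [0.493, -0.2211, 0.1051]
tool_rot: [-3.141, 0.001, 0.191]
ft_force: [0.2, -0.5, -1.0]
opening: 0.0079
grip_force: 25.0
```

>>> play_rows(
  fingers=[0,0,0],
  xyz=[
    [0,0,0.007],
    [0,0,0.007],
    [0,0,0],
  ],
  spin=[0,0,0],
)

```text
time: 7.63
position: [0.4937, -0.222, 0.1024]
tool_rot: [3.141, -0.001, 0.19]
ft_force: [-0.3, 0.5, 0.5]
opening: 0.0079
grip_force: 25.0
```

>>> play_rows(
  fingers=[0,0,0,0],
  xyz=[
    [0,0,0.003],
    [0,0,0.003],
    [0,0,0],
    [0,0,0],
  ],
  spin=[0,0,0,0],
)

```text
time: 7.97
position: [0.4936, -0.2221, 0.1004]
tool_rot: [3.141, -0.001, 0.19]
ft_force: [1.2, -0.5, 1.4]
opening: 0.0082
grip_force: 25.0
```

>>> play_rows(
  fingers=[0,0,0],
  xyz=[
    [0,0,0.003],
    [0,0,0],
    [0,0,0],
  ],
  spin=[0,0,0],
)

```text
time: 8.22
position: [0.4937, -0.222, 0.1003]
tool_rot: [3.141, -0.001, 0.19]
ft_force: [-2.6, 0.4, 9.8]
opening: 0.0078
grip_force: 25.0
```

>>> play_rows(
  fingers=[0,0.12,0.16,0.2,0.25,0.3,0.35,0.4],
  xyz=[
    [0,0,-0.002],
    [0,0,0],
    [0,0,0],
    [0,0,0],
    [0,0,0],
    [0,0,0],
    [0,0,0],
    [0,0,0],
  ],
  spin=[0,0,0,0,0,0,0,0],
)

```text
time: 8.88
position: [0.4933, -0.2219, 0.0997]
tool_rot: [-3.142, 0.0, 0.19]
ft_force: [-0.5, 0.1, 0.8]
opening: 0.0332
grip_force: 0.0
```

>>> play_rows(
  fingers=[0.4,0.4,0.4,0.4,0.4,0.4,0.4,0.4],
  xyz=[
    [0,0,-0.04],
    [0,0,-0.06],
    [0,0,-0.1],
    [0,0,-0.1],
    [0,0,-0.13],
    [0,0,-0.13],
    [0,0,-0.1],
    [0,0,0],
  ],
  spin=[0,0,0,0,0,0,0,0],
)

```text
time: 9.55
position: [0.4959, -0.2224, 0.3055]
tool_rot: [3.135, -0.009, 0.19]
ft_force: [0.4, 0.1, 0.5]
opening: 0.0353
grip_force: 0.0
```

```bash
python3 - <<'E'
from h import *
np.set_printoptions(precision=4,suppress=True)
s,im,P=wrist(); cv2.imwrite("pics/w5.png",im)
p=s["position"]; print(p,s["tool_rot"],s["ft_force"],s["opening"])
a=np.deg2rad(10.7); Q=P[:260].reshape(-1,3); q=Q[:,:2]-np.array([.4935,-.221]); y=q@[np.cos(a),np.sin(a)]; x=q@[-np.sin(a),np.cos(a)]
m=(abs(x)<.03)&(abs(y)<.08)&(Q[:,2]>.075)&(Q[:,2]<.13)
print(m.sum(),"x",np.percentile(x[m],[1,50,99]),"y",y[m].min(),y[m].max(),"z",np.percentile(Q[m,2],[5,50,99]))
T=m&(Q[:,2]>.103); print(cv2.minAreaRect(np.c_[x,y][T].astype(np.float32)))
# hinge/lid geometry from w2
L=np.load("w2.npy")[:240].reshape(-1,3); c=np.array([.4773,.2125]); b=np.deg2rad(11)
q=L[:,:2]-c; bx=q@[-np.sin(b),np.cos(b)]; by=-(q@[np.cos(b),np.sin(b)])
k=(L[:,2]>.075)&(bx>.03)&(bx<.19)&(abs(by)<.12)
f=np.polyfit(L[k,2],bx[k],1); print("lid",k.sum(),f,"x at z60",np.polyval(f,.06),"zmax",L[k,2].max(),"angle",np.pi/2+np.arctan(f[0]),by[k].min(),by[k].max())
k=(abs(L[:,2]-.06)<.003)&(abs(by)<.11)&(abs(bx)<.085); print("rim bx,by",np.percentile(bx[k],[.5,99.5]),np.percentile(by[k],[.5,99.5]))
E
```

```text
[ 0.4959 -0.2224  0.3055] [ 3.1354 -0.0091  0.19  ] [0.4306 0.106  0.4511] 0.03533591575035686
867 x [-0.0058 -0.0023  0.0019] y -0.059006610991019066 0.060055939190372186 z [0.107  0.1082 0.11  ]
((-0.001794576644897461, 0.00016618892550468445), (0.11832199990749359, 0.007686504628509283), 89.74942016601562)
lid 20459 [0.3243 0.0573] x at z60 0.0767427271355546 zmax 0.28428115731211356 angle 1.8844182075916363 -0.10172373536562457 0.09470470167305259
rim bx,by [-0.0688  0.0726] [-0.1005  0.0988]
```

The board stands upright and centred in the slot: offset 2 mm across and 0 along, top at 108 mm. Now I close the fingers and go behind the lid.

>>> play_rows(
  fingers=[0,0,0,0,0,0,0,0],
  xyz=[
    [0.013,-0.126,0],
    [0.013,-0.126,0],
    [0.013,-0.126,0],
    [0.013,-0.126,0],
    [0.013,-0.126,0],
    [0.013,-0.126,0],
    [0.013,-0.126,0],
    [0.013,-0.126,0],
  ],
  spin=[0,0,0,0,0,0,0,0],
)

```text
time: 10.27
position: [0.4657, 0.0825, 0.2972]
tool_rot: [3.141, 0.001, 0.19]
ft_force: [1.0, -0.5, 0.4]
opening: 0.0008
grip_force: 0.0
```

>>> play_rows(
  fingers=[0,0,0,0,0,0,0,0],
  xyz=[
    [0.013,-0.126,0],
    [0.013,-0.126,0],
    [0.013,-0.126,0],
    [0.013,-0.126,0],
    [0.013,-0.126,0],
    [0.013,-0.126,0],
    [0.013,-0.126,0],
    [0.013,-0.126,0],
  ],
  spin=[0,0,0,0,0,0,0,0],
)

```text
time: 10.93
position: [0.4397, 0.3851, 0.2968]
tool_rot: [3.141, 0.001, 0.19]
ft_force: [0.3, 0.6, 0.0]
opening: 0.0004
grip_force: 0.0
```

```bash
cat >> h.py <<'E'
C=np.array([.4775,.2125]); B=np.deg2rad(11)
EX=np.array([-np.sin(B),np.cos(B)]); EY=-np.array([np.cos(B),np.sin(B)])
def box(P): q=P[...,:2]-C; return q@EX,q@EY,P[...,2]
def tool(s): x,y,z=box(s["position"]); print("tool in box frame x %.1f y %.1f tip z %.1f mm, yaw %.2f deg"%(x*1e3,y*1e3,z*1e3-25,np.rad2deg(s["tool_rot"][2])),"F",np.round(s["ft_force"],1))
E
python3 - <<'E'
from h import *
x,y,z=box(np.load("w2.npy")[:225,120:245]); k=(z>.07)&(z<.21)&(x>.05)&(x<.17)&(abs(y)<.09)
f=np.polyfit(z[k],x[k],1); print(k.sum(),f,"x at 60:",np.polyval(f,.06),"zmax",z[k].max(),"xmax",x[k].max(),"angle",np.pi/2+np.arctan(f[0]))
tool(readout.sense()); print(readout.sense()["opening"])
s,im,P=wrist(); x,y,z=box(P[:250]); k=(z>.1)&(z<.21)&(x>.05)&(x<.17)&(abs(y)<.09); print(k.sum()); cv2.imwrite("pics/w6.png",im)
if k.sum()>50: print(np.percentile(x[k],[1,99]),np.percentile(z[k],[1,99]))
E
```

```text
17825 [0.40876298 0.045762  ] x at 60: 0.07028778161343305 zmax 0.19212801008048097 xmax 0.13844440142531245 angle 1.9588340923609662
tool in box frame x 176.6 y 4.2 tip z 271.8 mm, yaw 10.87 deg F [0.3 0.6 0. ]
0.00044895030844455043
4772
[0.08759716 0.13698611] [0.10217761 0.19099977]
```

>>> play_rows(
  fingers=[0,0,0,0,0,0],
  xyz=[
    [0.014,0,0.083],
    [0,0,0.083],
    [0,0,0.083],
    [0,0,0.083],
    [0,0,0],
    [0,0.06,0],
  ],
  spin=[0,0,0,0,0,0],
)

```text
time: 11.48
position: [0.4456, 0.3689, 0.197]
tool_rot: [-3.141, 0.004, 0.194]
ft_force: [-0.3, -0.3, 1.2]
opening: 0.0007
grip_force: 0.0
```

>>> play_rows(
  fingers=[0,0,0,0,0,0,0,0],
  xyz=[
    [0,0.035,0],
    [0,0.03,0],
    [0,0.03,0],
    [0,0.03,0],
    [0,0.03,0],
    [0,0.03,0],
    [0,0.03,0],
    [0,0.01,0],
  ],
  spin=[0,0,0,0,0,0,0,0],
)

```text
time: 12.15
position: [0.4615, 0.2989, 0.1984]
tool_rot: [3.141, -0.001, 0.188]
ft_force: [-0.6, 2.4, 3.4]
opening: 0.0004
grip_force: 1.7
```

```bash
cat >> h.py <<'E'
def lid():
    im,d=get_image("top"); x,y,z=box(world_map("top",d)); k=(z>.075)&(z<.23)&(x>-.09)&(x<.17)&((abs(y)>.05)&(abs(y)<.095))
    for nm,q in (("-y",y<0),("+y",y>0)):
        kk=k&q
        if kk.sum()>5: print(nm,kk.sum(),"x",np.round(np.percentile(x[kk],[2,98])*1e3),"z",np.round(np.percentile(z[kk],[2,98])*1e3))
    return im
E
python3 - <<'E'
from h import *
tool(readout.sense()); lid()
E
```

```text
tool in box frame x 87.9 y -0.7 tip z 173.4 mm, yaw 10.79 deg F [-0.6  2.4  3.4]
-y 113 x [68. 85.] z [ 80. 205.]
```

>>> play_rows(
  fingers=[0,0,0,0,0,0,0,0],
  xyz=[
    [0,0.043,0.005],
    [0,0.043,0.006],
    [0,0.046,0.015],
    [0,0.046,0.015],
    [0,0.041,0.027],
    [0,0.041,0.027],
    [0,0.033,0.037],
    [0,0.033,0.037],
  ],
  spin=[0,0,0,0,0,0,0,0],
)

```text
time: 12.87
position: [0.4794, 0.2028, 0.1461]
tool_rot: [3.141, 0.0, 0.189]
ft_force: [1.6, 3.7, 1.2]
opening: 0.0006
grip_force: 1.3
```

```bash
python3 - <<'E'
from h import *
im=lid(); tool(readout.sense())
E
```

```text
-y 57 x [-50. -27.] z [123. 145.]
+y 87 x [24. 66.] z [ 75. 100.]
tool in box frame x -12.3 y 1.1 tip z 118.8 mm, yaw 10.72 deg F [ 0.8 -1.3 -0.9]
```

>>> play_rows(
  fingers=[0,0,0,0,0,0,0,0],
  xyz=[
    [0,0.017,0.037],
    [0,0.017,0.037],
    [0,0.01,0.032],
    [0,0.008,0.032],
    [0,0.002,0.013],
    [0,0,0.012],
    [0,0,0],
    [0,0,0],
  ],
  spin=[0,0,0,0,0,0,0,0],
)

```text
time: 13.58
position: [0.4818, 0.1892, 0.0983]
tool_rot: [-3.141, 0.001, 0.191]
ft_force: [-0.2, -0.2, 0.4]
opening: 0.0005
grip_force: 0.0
```

```bash
python3 - <<'E'
from h import *
im=lid(); tool(readout.sense())
E
```

```text
-y 34 x [-70.  -9.] z [75. 89.]
+y 22 x [ 5. 67.] z [75. 81.]
tool in box frame x -23.6 y 0.0 tip z 73.6 mm, yaw 10.92 deg F [0.1 0.6 0.2]
```

Nearly shut. Pressing gently down.

>>> play_rows(
  fingers=[0,0,0,0,0,0],
  xyz=[
    [0,0.02,0.007],
    [0,0.02,0.006],
    [0,0,0.004],
    [0,0,0.003],
    [0,0,0],
    [0,0,0],
  ],
  spin=[0,0,0,0,0,0],
)

```text
time: 14.13
position: [0.4851, 0.1757, 0.0937]
tool_rot: [3.14, -0.001, 0.189]
ft_force: [-3.4, -4.7, 14.9]
opening: 0.0003
grip_force: 7.7
```

>>> play_rows(
  fingers=[0,0,0,0,0,0,0,0],
  xyz=[
    [0,0,-0.03],
    [0,0,-0.12],
    [0,0,-0.13],
    [0,0,-0.13],
    [-0.05,0,-0.13],
    [-0.06,0,-0.13],
    [0,0,0],
    [0,0,0],
  ],
  spin=[0,0,0,0,0,0,0,0],
)

```text
time: 14.8
position: [0.4532, 0.1708, 0.2947]
tool_rot: [3.141, -0.005, 0.189]
ft_force: [-0.3, 0.3, 0.2]
opening: 0.0003
grip_force: 0.0
```

```bash
python3 - <<'E'
from h import *
s,im,P=wrist(); tool(s); cv2.imwrite("pics/w7.png",im)
x,y,z=box(P[:240]); 
for nm,q in (("a",y<0),("b",y>0)):
    k=q&(z>.0735)&(z<.083)&(abs(y)<.1)&(abs(x+.053)<.04); print(nm,k.sum(),"x",np.percentile(x[k],[2,98]),"y",np.percentile(y[k],[2,98]),"z",np.median(z[k]))
k=(abs(y)<.04)&(abs(x)<.075)&(z>.05)&(z<.085); print("lid",np.percentile(z[k],[5,50,95]),[np.median(z[k&(abs(x-c)<.01)]) for c in(-.06,0,.06)])
E
```

```text
tool in box frame x -36.3 y 31.8 tip z 269.7 mm, yaw 10.85 deg F [-0.3  0.3  0.2]
a 787 x [-0.06433702 -0.03930672] y [-0.08672536 -0.05598593] z 0.07871429217596648
b 630 x [-0.06429511 -0.03910678] y [0.052727   0.08374386] z 0.07874085285630097
lid [0.06766875 0.06895727 0.07021755] [np.float64(0.06885954881190307), np.float64(0.0689998955693222), np.float64(0.06898474231020862)]
```

View pics/w7.png

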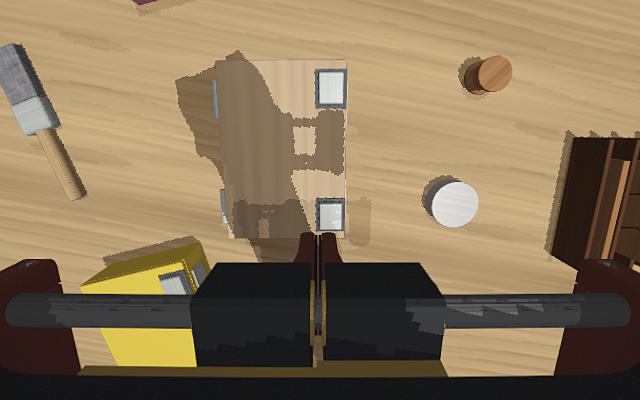

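The lid is shut flat at 69 mm. The catches are at pixels (331,88) and (331,214), i.e. box frame (-52,-71) and (-52,+68), tops at 78.7 mm. I press b first.

>>> play_rows(
  fingers=[0,0,0,0,0,0,0,0],
  xyz=[
    [-0.06,0.026,0],
    [-0.061,0.025,0],
    [0,0,0.12],
    [0,0,0.12],
    [0,0,0.12],
    [0,0,0.12],
    [0,0,0.12],
    [0,0,0.02],
  ],
  spin=[0,0,0,0,0,0,0,0],
)

```text
time: 15.52
position: [0.4169, 0.1477, 0.1007]
tool_rot: [-3.141, 0.009, 0.19]
ft_force: [-3.2, -4.0, 6.9]
opening: 0.0003
grip_force: 3.4
```

>>> play_rows(
  fingers=[0,0,0,0,0,0,0,0],
  xyz=[
    [0,0,0],
    [0,0,0.01],
    [0,0,0.01],
    [0,0,0.008],
    [0,0,0.007],
    [0,0,0.004],
    [0,0,0],
    [0,0,0],
  ],
  spin=[0,0,0,0,0,0,0,0],
)

```text
time: 16.18
position: [0.4208, 0.1493, 0.0959]
tool_rot: [3.142, -0.003, 0.19]
ft_force: [-1.3, 1.1, 6.7]
opening: 0.0005
grip_force: 3.2
```

```bash
python3 -c "
from h import *
tool(readout.sense())"
```

```text
tool in box frame x -51.3 y 67.7 tip z 70.9 mm, yaw 10.87 deg F [-1.3  1.1  6.7]
```

>>> play_rows(
  fingers=[0,0,0,0,0],
  xyz=[
    [0,0,0.004],
    [0,0,0.003],
    [0,0,0],
    [0,0,0],
    [0,0,0],
  ],
  spin=[0,0,0,0,0],
)

```text
time: 16.6
position: [0.421, 0.1494, 0.0952]
tool_rot: [3.14, -0.003, 0.19]
ft_force: [-7.8, -2.5, 33.3]
opening: 0.0005
grip_force: 16.2
```

Catch b is home: it stalled at 33 N. Next catch a.

>>> play_rows(
  fingers=[0,0,0,0,0,0,0,0],
  xyz=[
    [0,0,-0.04],
    [0,0,-0.06],
    [0.116,0,0],
    [0.116,0,0],
    [0.116,0,0],
    [0.116,0,0],
    [0,0,0],
    [0,0,0.05],
  ],
  spin=[0,0,0,0,0,0,0,0],
)

```text
time: 17.27
position: [0.5598, 0.1761, 0.1097]
tool_rot: [-3.14, -0.005, 0.188]
ft_force: [-0.3, 0.5, -1.5]
opening: 0.0005
grip_force: 0.0
```

>>> play_rows(
  fingers=[0,0,0,0,0,0,0,0],
  xyz=[
    [0,0,0.015],
    [0,0,0.01],
    [0,0,0.008],
    [0,0,0.008],
    [0,0,0.005],
    [0,0,0.003],
    [0,0,0],
    [0,0,0],
  ],
  spin=[0,0,0,0,0,0,0,0],
)

```text
time: 17.93
position: [0.5572, 0.1752, 0.0956]
tool_rot: [3.141, -0.003, 0.19]
ft_force: [-3.8, -2.6, 18.6]
opening: 0.0005
grip_force: 8.9
```

```bash
python3 -c "
from h import *
tool(readout.sense())"
```

```text
tool in box frame x -51.8 y -71.1 tip z 70.6 mm, yaw 10.87 deg F [-3.8 -2.6 18.6]
```

>>> play_rows(
  fingers=[0,0,0,0],
  xyz=[
    [0,0,0.002],
    [0,0,0.001],
    [0,0,0],
    [0,0,0],
  ],
  spin=[0,0,0,0],
)

```text
time: 18.27
position: [0.5573, 0.1752, 0.0955]
tool_rot: [3.14, -0.003, 0.19]
ft_force: [-6.4, -3.2, 25.9]
opening: 0.0003
grip_force: 12.4
```

>>> play_rows(
  fingers=[0,0,0,0,0,0,0,0],
  xyz=[
    [0,0,-0.03],
    [0,0,-0.1],
    [-0.05,0,-0.12],
    [-0.1,0,-0.12],
    [-0.1,0,-0.12],
    [-0.1,0,-0.12],
    [-0.01,0,-0.03],
    [0,0,0],
  ],
  spin=[0,0,0,0,0,0,0,0],
)

```text
time: 18.93
position: [0.4602, 0.1568, 0.2752]
tool_rot: [3.14, -0.006, 0.19]
ft_force: [0.7, -0.1, -0.9]
opening: 0.0002
grip_force: 0.0
```

```bash
python3 - <<'E'
from h import *
s,im,P=wrist(); tool(s)
x,y,z=box(P[:240])
for nm,c in (("a",-.071),("b",.068)):
    k=(abs(y-c)<.01)&(abs(x+.052)<.008); print(nm,k.sum(),"z",np.nanmedian(z[k]))
k=(abs(y)<.04)&(abs(x)<.075)&(z>.05)&(z<.085); print("lid",[np.median(z[k&(abs(x-c)<.01)]) for c in(-.06,0,.06)])
t,d=get_image("top"); W=world_map("top",d); a=np.deg2rad(10.7); q=W[...,:2]-np.array([.4935,-.221]); ry=q@[np.cos(a),np.sin(a)]; rx=q@[-np.sin(a),np.cos(a)]
m=(abs(rx)<.02)&(abs(ry)<.09)&(W[...,2]>.095); print("board",m.sum(),rx[m].mean(),ry[m].min(),ry[m].max(),np.median(W[m][:,2]))
cv2.imwrite("pics/top1.png",t); cv2.imwrite("pics/top1c.png",cv2.resize(t[80:260,100:500],None,fx=2,fy=2))
E
```

```text
tool in box frame x -51.3 y 27.6 tip z 250.2 mm, yaw 10.89 deg F [ 0.7 -0.1 -0.9]
a 332 z 0.0707746951643875
b 258 z 0.07086653857924469
lid [np.float64(0.06882379333228256), np.float64(0.06898527400862436), np.float64(0.06900695676481619)]
board 84 -0.003006299286783596 -0.05867715579970395 0.05837548573129075 0.10710318898521431
```

View pics/top1c.png

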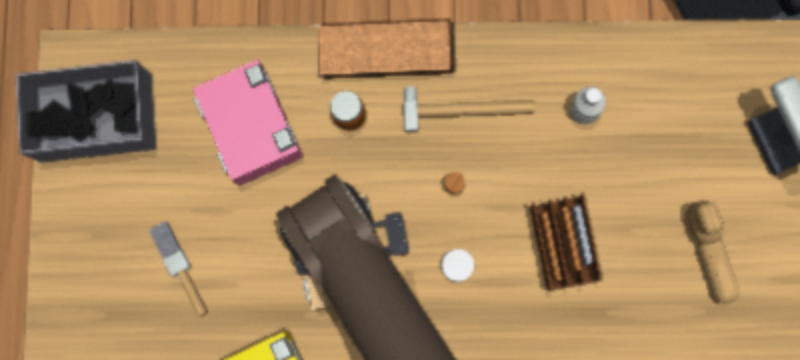

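The catches stand 2 mm proud, so both are home, and the lid is shut flat. The crop shows the board upright in the rack's middle slot (566,243), and the tin (458,265), spool (454,183) and the rest where they were. The arm is clear, so I hand in.

```bash
python3 -c "
from cell import env
print(env.close_job())"
```

```text
the job is handed in; nothing more can be done
None
```

The job is done and handed in at about 19 s: the board stands centred in the rack's middle slot, the lid is shut flat, both catches are fully home, and nothing else on the bench appears to have moved.

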